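# Seat a pressed lid and set the telescoping gauge arm to the red mark

### The arm

A 7-joint arm with a two-finger parallel gripper is mounted at the origin on the work surface; the furniture and walls round the work are solid. World frame = base frame: x ahead of the robot, y to its left, z up, the work surface at z = 0. Lengths are in mm, angles in degrees, forces in N, time in s.
With the tool pointing down it reaches from about 400 to 750 mm from the base axis. Payload 19.5 kg.
Tool frame: the origin (TCP) lies at the very end of the fingers, on their centre line; the grasp point (between the pads) lies 19 mm behind it (manip.tcp_to_grasp is the z of the grasp point in the tool frame, in mm); z points along the fingers, y is the line along which they close (so a half turn about z gives the same grasp; the last joint's range is limited). The gripper opens to 85 mm and grips with 20 to 120 N. Pads are 22 mm wide; open, the fingers measure 114 mm over their backs; the gripper's body (76 mm by 85 mm) begins 54 mm behind the grasp point. The pads swing forward as they close: fully open they stand 13 mm farther back than shut.
Start: joints at [72.496, 40.479, -1.581, 85.061, 1.261, 54.483, -4.326], TCP at [149.926, -555.083, 231.268] pointing down, gripper open.
Joint ranges: [-155.06, 155.06], [-18.47, 123.98], [-90, 86.84], [0, 140.48], [-83.41, 263.41], [0, 116], [-161.91, 161.91]. Speed limits (degrees/s): [108.29, 108.29, 147.25, 147.25, 172.46, 172.46, 172.46].

### API

Orientations are given as a 3x3 rotation matrix whose columns are the frame's x, y, z axes.
In Python, from cell import manip gives the robot as it stands.
- The arm moves only by the tool carry_out, never from a script. Its argument "steps" is a list of rows, each a list of 6 numbers: the shift along the tool's x, y, z in cm, then the turn, a rotation vector about the tool's x, y, z in degrees. In form: [[tx, ty, tz, rx, ry, rz], ...]. A call has exactly 5 rows; each row is the pose to reach, as a shift and turn from the pose commanded when the call began, along the tool's axes at that moment; what a row does not reach only later rows make up. A row lasts 1/8 s, in which the tool goes at most 62.5 mm and 10.7 degrees, less where a joint would pass 70% of its speed; a pose out of reach is approached as far as the arm can. A call with a gripper value outside its range is refused whole. "grip" is the closure in counts, from 0 (fully open) to 255 (shut), set as the call begins (left out, the last holds). The fingers move at their own pace and stop on an object; "squeeze" is the grip in N (left out, the last holds). Time passes only in rows, so rows that repeat a pose let the fingers close, or fill a call up. It gives the time, the measured TCP pose, the force, the opening and the grip force at its end, in the units of the state.
- manip.get_state(): the state, without advancing time (a new reading comes with each control period).
- manip.grab_frame(name): name is "side" or "top"; returns the picture (384x512x3 uint8, red, green, blue); there is no depth.
- manip.get_calibration(name): a dict with "fx", "fy", "cx", "cy" (pixels), "eye" and "attitude" of the camera in the world. Camera axes: x right, y up, looking along -z (the intrinsics and any distortion apply to the point x, -y, -z); pixel columns grow to the right and rows downward; lengths in mm; the calibration is good to about 2 mm. A picture is of the moment at which its call begins. get_calibration takes no time and is no camera call.
- manip.close_job(): hands the job in; it is judged then, once.
The state is a dict: "clock": time; "joint_pos": joint angles; "qvel": joint speeds; "joint_efforts": joint torques, N m; "tcp_pos": TCP position; "ee_rot": TCP orientation; "force": force on the tool from outside, world axes, zero at the start; "wrist_torque": the same for the moment, N m; "gripper_width": opening from 0.0 (shut) to 1.0 (fully open); "grip_force": force on a finger pad.
Only numpy, scipy, OpenCV 4.12 (cv2) and the standard library are available. Lean on these libraries where they do the work, as an engineer would, in place of code of your own. Each camera call takes 0.05 s, during which the arm holds its last target. There are 200 camera calls.

### The job

Lift the terracotta lid out of the plaster mould by its knob and set it down, without dropping it, flat inside the round seat on the bed of the gauge. Then squeeze the grip of the gauge's telescoping arm so that its green lock button is pressed fully in, and with the button kept in draw the arm out over the lid until its black index line stands on the red mark of the scale; never force the arm while it is locked. Finish holding it there, still and with the button squeezed in, and leave the test tile, the stilt and the saucer where they are.

Things in the scene. Friction and masses are not known exactly. Their poses are not given: they have to be found in the camera images.
- lid_blank: Loose terracotta lid, 0.08 to 0.17 kg: disc 60 mm across, rim 8 mm thick, rising to 12 mm at the middle; its round knob is 22 mm across (20 mm at the waist) and reaches 38 mm above the underside. Origin: centre of the underside, z up. Take it by the knob from above, fingertips at least 16 mm above the origin to stay clear of the mould.
- mould: Fixed white plaster block, 96 x 96 x 30 mm, with an open round cavity in its top, 66 mm across and 14 mm deep (floor 16 mm above the table), in which the lid lies. Origin: centre of the underside.
- gauge: Fixed telescoping gauge: grey bed 84 (its x) x 249 (its y) x 12 mm; origin: middle of the underside, z up. On two posts an aluminium channel, 30 mm wide, z 68 to 100 mm, runs on its centre line from y +123 mm to 0; the inner arm slides out of it to the gauge's -y, over the seat at y -87 mm. White scale beside the channel at x -39 to -15 mm, top at z 84 mm, ticks every 5 mm.
- seat_centre (a point): Centre of the round seat on the bed, on its floor, 12 mm above the table; round it a lip 4 mm high with a bore of 70 mm. The lid lies flat in it when its origin is within 5 mm of this point. With the arm drawn back nothing stands over the seat: the arm's tip (58 to 92 mm above the table) then ends at least 74 mm short of it.
- grip (a point): Middle of the black grip on the arm, 130 mm above the table: squeeze at this height. Block 24 mm across (gauge x), 26 mm along the arm (gauge y), 104 to 151 mm above the table. The green button (20 x 20 mm, at this height) is on its -x side, towards the robot, its face 18 mm from this point, 14 when pressed. Pinch along the gauge's x from above: one pad on the button, one on the face opposite.
- index (a point): End of the black index line that travels with the arm over the scale; 27 mm to the -x side of the grip's centre, 88 mm above the table, same y (gauge frame) as the grip.
- red_mark: Red clip fixed on the scale, 10 mm wide along the arm. Origin: its middle, at the level of the index line; its axes are parallel to those of the gauge. The index is on the mark when, along the gauge's y axis, it is within 5 mm of this origin.
- gauge_arm (a joint): Extension of the telescoping arm in m: 0 fully in, 0.08 fully out, starts at 0 to 0.002. Grows towards the gauge's own -y. A tooth on the button locks it, with 2 mm of play, in a rack of 10 mm pitch; with the button fully in it slides with about 2 N and stays where it is left.
- lock_button (a joint): Travel of the green lock button in m: 0 out (locked), 0.004 pressed fully in. It moves along the gauge's +x and springs back; begins to move at 10 N and is fully in at about 14 N, so squeeze with 20 to 40 N. The arm is free past about 0.0027.
- test_tile: Loose white glaze test tile, 50 x 50 x 7 mm, a bystander. Origin: centre of the underside.
- stilt: Loose three-armed kiln stilt, 58 x 50 x 24 mm, a bystander. Origin: centre of the underside.
- saucer: Loose white saucer with dark red pigment, 96 mm across, 33 mm high, a bystander. Origin: centre of the underside.

How it is judged:
By the outcome, as a careful person would: the job done as asked, in the order asked, and still so for the second after the job is handed in, while the arm keeps its last pose, push and grip.
It also fails if it takes over 42 s, if anything falls off the work surface, if the arm or the gripper's body presses on something with over 40 N, if the wrist force passes 120 N, or if a joint passes its speed limit or range.

## Working session

There is one attempt and no reset: what is moved stays moved. The work goes in short steps, Python scripts to look and compute and a tool call to move; the robot and the scene stay as the last step left them, time stands still between calls to the robot, and variables do not carry over. Pictures are saved under pics/ and viewed, at most 10 in all, crops included, and the job is handed in when it is done.

Besides the shell and the picture viewer there is one more tool, called after "Request:" as name(argument=value, ...), one argument or row to a line, values as JSON. carry_out: Moves the arm, as the interface text tells. Its arguments: {"type":"object","properties":{"steps":{"type":"array","items":{"type":"array","items":{"type":"number"}}},"grip":{"type":"number"},"squeeze":{"type":"number"}},"required":["steps"]}

```bash
mkdir -p pics; ls; python3 - <<'E'
from cell import manip
import cv2
for n in("side","top"):
    c=manip.get_calibration(n);print(n,c)
    cv2.imwrite(f"pics/{n}0.png",cv2.cvtColor(manip.grab_frame(n),cv2.COLOR_RGB2BGR))
s=manip.get_state();print(s,manip.tcp_to_grasp)
E
```

```text
pics
side {'fx': 437.9655798990176, 'fy': 437.9655798990176, 'cx': 259.42398053315065, 'cy': 193.08191199854602, 'eye': array([  407.45673241, -1018.29106135,   575.58697931]), 'attitude': array([[ 0.99844319,  0.04461094, -0.03348229],
       [-0.04905223,  0.41649322, -0.90781456],
       [-0.02655332,  0.90804364,  0.41803309]])}
top {'fx': 389.8465718684654, 'fy': 389.8465718684654, 'cx': 258.6981686064611, 'cy': 193.26844024733006, 'eye': array([338.19846907,  45.82460914, 977.66930786]), 'attitude': array([[-0.01023159,  0.99264309, -0.12064416],
       [-0.9995151 , -0.01370083, -0.02796158],
       [-0.0294088 ,  0.12029957,  0.99230194]])}
{'clock': 0.1, 'joint_pos': array([72.49699087, 40.51076466, -1.58299081, 85.07982295,  1.26008761,
       54.48193581, -4.32651904]), 'qvel': array([ 0.08743902, -0.01842182, -0.01743247, -0.09954073, -0.06799042,
        0.10054784,  0.05337655]), 'joint_efforts': array([ 1.73090983e-03, -8.84303856e+01,  1.23670701e+00, -2.36455250e+01,
        1.70899672e-02,  5.06620738e-03, -2.84545217e-05]), 'tcp_pos': array([ 149.87399628, -554.89413849,  230.87784362]), 'ee_rot': array([[ 9.65412275e-01,  2.60727961e-01, -2.65424889e-04],
       [ 2.60728096e-01, -9.65411830e-01,  9.26555106e-04],
       [-1.46655040e-05, -9.63711398e-04, -9.99999536e-01]]), 'force': array([ 0.1655027 ,  0.29393773, -0.82556777]), 'wrist_torque': array([-0.0361107 , -0.02570133,  0.04860909]), 'grip_force': 0.0, 'gripper_width': 0.9998800264378317} -18.700000000000003
```

View pics/side0.png

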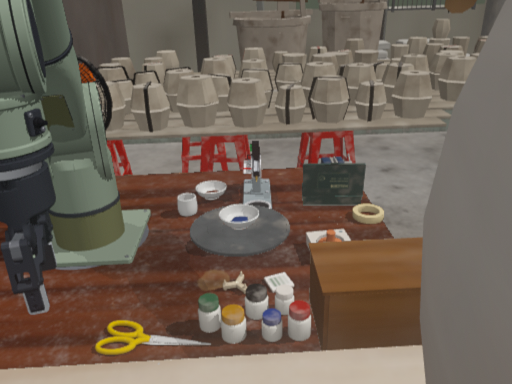

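View pics/top0.png

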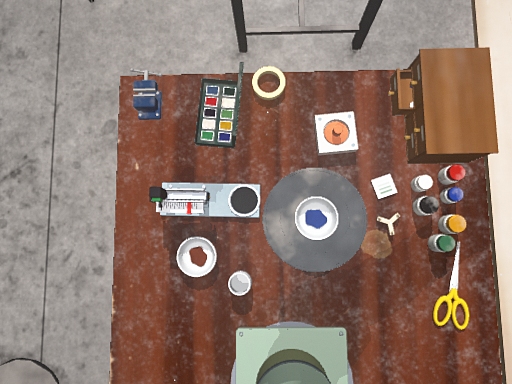

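The top view shows the mould at about (336,132), the gauge with its seat at (244,201), the red mark near (189,208), and the grip near (157,194). In the side view the mould is at (330,238), partly behind the cabinet, and the gauge is near (257,180).

```bash
python3 - <<'E'
import cv2,numpy as np
t=cv2.imread("pics/top0.png");s=cv2.imread("pics/side0.png")
R=lambda i,a,b,c,d,w,h:cv2.resize(i[b:d,a:c],(w,h),interpolation=cv2.INTER_CUBIC)
a=R(t,145,175,265,225,800,330)
b=np.hstack([R(t,310,105,363,158,260,260),R(s,230,130,284,215,165,260),R(s,295,220,365,260,375,260)])
cv2.imwrite("pics/c1.png",np.vstack([a,b]))
E
```

```text
(no output)
```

View pics/c1.png

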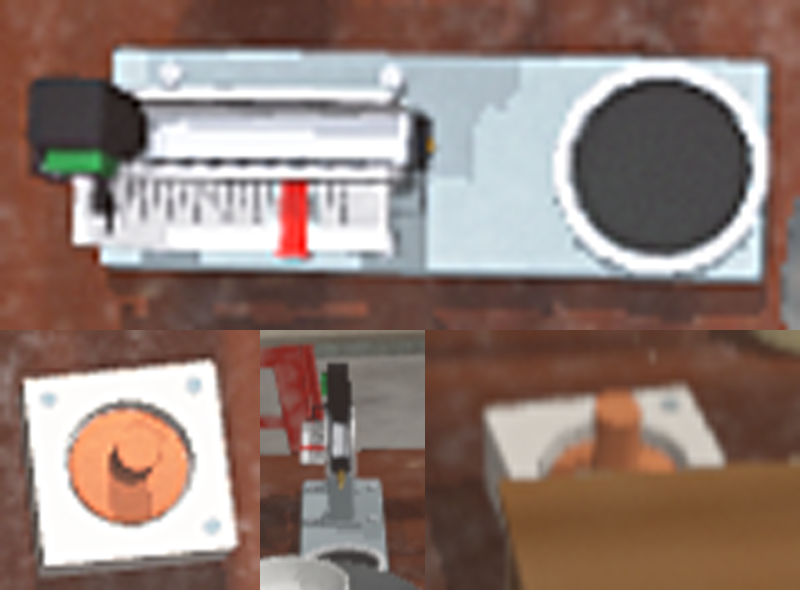

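The top crop shows the lid's orange disc in the mould, with its knob leaning off-centre by parallax. It also shows the red clip at about (189,208), the index line at about (160,206), the green button at about (157,199), and the dark seat at (244.4,200). The side crop shows the knob top at about (331,230).

```bash
cat >h.py <<'E'
import numpy as np,cv2
from cell import manip
def ray(n,u,v):
    c=manip.get_calibration(n)
    d=c["attitude"]@np.array([(u-c["cx"])/c["fx"],-(v-c["cy"])/c["fy"],-1.]);return c["eye"],d/np.linalg.norm(d)
def plane(n,p,z):
    e,d=ray(n,*p);return e+d*(z-e[2])/d[2]
def tri(p,q):
    (a,d),(b,f)=ray("top",*p),ray("side",*q)
    k=np.linalg.lstsq(np.c_[d,-f],b-a,rcond=None)[0];P,Q=a+k[0]*d,b+k[1]*f
    return (P+Q)/2,np.linalg.norm(P-Q)
def blobs(img,lo,hi,box,n=1):
    h=cv2.cvtColor(img,cv2.COLOR_BGR2HSV);m=cv2.inRange(h,lo,hi);k=np.zeros_like(m);a,b,c,d=box;k[b:d,a:c]=m[b:d,a:c]
    return sorted(cv2.findContours(k,cv2.RETR_EXTERNAL,cv2.CHAIN_APPROX_NONE)[0],key=cv2.contourArea)[::-1][:n]
def cen(c): m=cv2.moments(c);return np.array([m["m10"],m["m01"]])/m["m00"]
E
python3 - <<'E'
from h import *
np.set_printoptions(precision=1,suppress=True)
t=cv2.imread("pics/top0.png");s=cv2.imread("pics/side0.png")
o=blobs(t,(3,90,60),(18,255,255),(318,113,355,150))[0]
e=cv2.fitEllipse(o);print("lid ell",e,plane("top",e[0],24))
o=blobs(s,(3,130,100),(14,255,255),(320,225,340,245))[0];print("side orange",cv2.boundingRect(o))
w=blobs(t,(0,0,190),(180,60,255),(305,100,365,160))[0];r=cv2.minAreaRect(w);print("mould",r,plane("top",r[0],30),[plane("top",p,30) for p in cv2.boxPoints(r)])
k=blobs(t,(0,0,0),(180,255,90),(225,183,262,218))[0];e=cv2.fitEllipse(k);print("seat",e,plane("top",e[0],14))
ks=blobs(s,(0,0,0),(180,255,90),(245,198,275,214),2);print("seat side",[cv2.boundingRect(c) for c in ks])
r=blobs(t,(0,150,120),(8,255,255),(180,198,198,218))[0];print("red",cv2.boundingRect(r),cv2.minAreaRect(r),plane("top",cen(r),88))
g=blobs(t,(45,100,40),(85,255,255),(145,190,170,210))[0];print("green",cv2.boundingRect(g),cen(g),plane("top",cen(g),140))
gs=blobs(s,(45,60,30),(85,255,255),(240,135,270,170))
for c in gs:print("green side",cv2.boundingRect(c),cen(c),tri(cen(g),cen(c)))
b=blobs(t,(0,0,0),(180,120,75),(147,180,168,203))[0];print("grip",cv2.boundingRect(b))
E
python3 - <<'E'
import cv2
from h import *
t=cv2.imread("pics/top0.png");s=cv2.imread("pics/side0.png")
R=lambda i,a,b,c,d,w,h:cv2.resize(i[b:d,a:c],(w,h),interpolation=cv2.INTER_NEAREST)
cv2.imwrite("pics/c2.png",np.hstack([R(t,145,180,205,225,400,300),R(s,236,135,276,215,300,600)[:300],]) if 0 else np.vstack([np.hstack([R(t,145,183,205,223,400,267),R(t,222,180,267,222,350,267)]),np.hstack([R(s,230,135,290,175,400,267),R(s,238,170,288,215,350,267)])]))
E
```

```text
lid ell ((335.6677551269531, 132.2098388671875), (22.41874122619629, 23.151012420654297), 94.7967758178711) [ 605.1 -121.2   24. ]
side orange (320, 225, 20, 20)
mould ((335.9801940917969, 131.80198669433594), (38.20942687988281, 39.801490783691406), 84.2894058227539) [ 604.5 -121.    30. ] [array([649.2, -68.5,  30. ]), array([ 657.4, -167.2,   30. ]), array([ 560.4, -172.7,   30. ]), array([552.1, -75.2,  30. ])]
seat ((243.76426696777344, 199.72569274902344), (25.330400466918945, 25.443992614746094), 107.92695617675781) [439.7 110.3  14. ]
seat side [(250, 203, 18, 5), (272, 201, 3, 4)]
red (187, 202, 4, 12) ((188.5, 207.5), (11.0, 3.0), 90.0) [414.8 232.5  88. ]
green (152, 198, 10, 3) [156.4 199. ] [430.5 292.5 140. ]
green side (250, 144, 2, 7) [250.5 147. ] (array([431.7, 295. , 131.7]), np.float64(0.6258036696728603))
grip (149, 187, 18, 14)
```

View pics/c2.png

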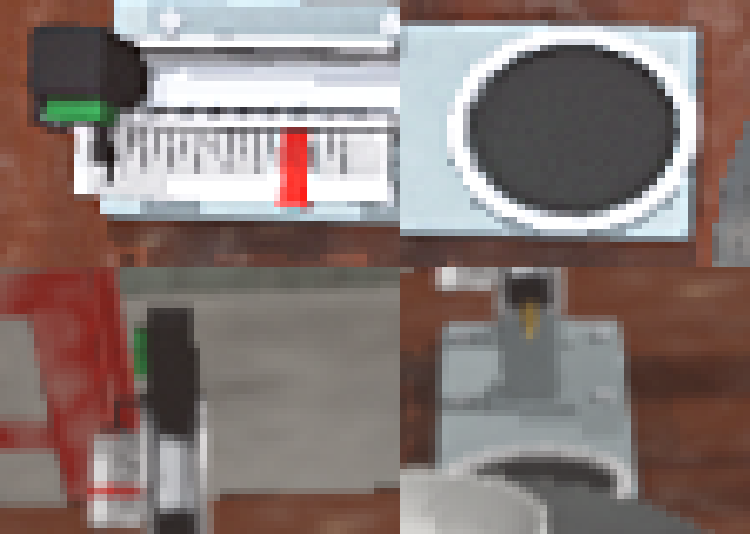

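The detail crops show the index line at about (160.7,207.7) and the red clip at about (188.9,208). The channel and bed are slightly rotated in the picture. Next I work out the gauge yaw and the first moves.

```bash
cat >>h.py <<'E'
def togo(target,yaw):  # tool y at world angle yaw, pointing down; from measured pose
    s=manip.get_state();R=s["ee_rot"];p=s["tcp_pos"]
    c,q=np.cos(np.radians(yaw)),np.sin(np.radians(yaw))
    y=np.array([c,q,0]);z=np.array([0,0,-1.]);T=np.c_[np.cross(y,z),y,z]
    rv=np.degrees(cv2.Rodrigues(R.T@T)[0].ravel())
    return R.T@(np.array(target)-p)/10,rv
E
python3 - <<'E'
from h import *
np.set_printoptions(precision=2,suppress=True)
for a,b in(((162.25,182.3),(260.2,184.4)),((160,215.6),(259.7,217.4))):
    A,B=plane("top",a,12),plane("top",b,12);d=A-B;print(A,B,np.linalg.norm(d),"x-axis yaw",np.degrees(np.arctan2(-d[0],d[1])))
g=blobs(cv2.imread("pics/top0.png"),(45,100,40),(85,255,255),(145,190,170,210))[0]
I=plane("top",(160.7,207.7),88);Rm=plane("top",(188.7,207.7),88);print("index",I,"red",Rm)
# grip top (z151) corners in c1: (33,82),(105,80),(103,150),(33,150)
for q in((33,80),(105,80),(103,150),(33,150)):print(plane("top",(145+q[0]*.15-.5,175+q[1]*.1515-.5),151))
# knob top: side crop c1, top face centre (617,396)
kt=(295+(617-425)*70/375-.5,220+(402-330)*40/260-.5);tk=(310+135*53/260-.5,105+(453-330)*53/260-.5);print("knob",kt,tk,tri(tk,kt),plane("side",kt,54),plane("top",tk,54))
print("seat side",plane("side",(258.7,203.5),16))
print(togo([605,-121,180],-2))
E
```

```text
[486.84 316.21  12.  ] [477.91  69.05  12.  ] 247.32362232420078 x-axis yaw -2.0698664466846477
[402.83 320.21  12.  ] [395.35  71.17  12.  ] 249.15308314470224 x-axis yaw -1.719450879112807
index [415.96 297.36  88.  ] red [415.13 232.41  88.  ]
[456.42 304.96 151.  ]
[456.09 281.45 151.  ]
[433.07 281.63 151.  ]
[433.37 304.41 151.  ]
knob (330.34000000000003, 230.57692307692307) (337.0192307692308, 129.5730769230769) (array([ 604.76, -119.43,   55.02]), np.float64(3.5158354075205454)) [ 607.02 -116.89   54.  ] [ 603.22 -119.44   54.  ]
seat side [446.63 124.83  16.  ]
(array([ 55.25, -30.02,   5.12]), array([ -0.05,  -0.03, -72.89]))
```

Request:
carry_out(
  steps=[
    [5, -2.7, 0.3, 0, 0, -6.5],
    [10, -5.4, 0.6, 0, 0, -13],
    [15, -8.1, 0.9, 0, 0, -19.5],
    [20, -10.8, 1.2, 0, 0, -26],
    [25, -13.5, 1.5, 0, 0, -33],
  ],
  grip=0,
  squeeze=40,
)

```text
clock: 0.72
tcp_pos: [357.2, -358.1, 216.1]
ee_rot: [[0.665, 0.747, -0.0], [0.747, -0.665, 0.0], [0.0, -0.0, -1.0]]
force: [0.7, -0.8, 0.0]
gripper_width: 1.005
grip_force: 0.0
```

```bash
python3 -c "
from h import *
s=manip.get_state();print(s['clock'],s['tcp_pos'],s['joint_pos'],s['qvel']);print(togo([605,-120.5,150],-2))"
```

```text
0.725 [ 357.15040197 -358.13607801  216.11486373] [ 46.47079772  35.90654986  -8.86754512 100.43055428   7.43968548
  44.24693005  -7.74788997] [-44.75548296   1.42244435 -11.85573038   3.94389829  10.57588486
  -4.15301905  -6.03166284]
(array([34.22885524,  2.7161354 ,  6.61234584]), array([-1.38320682e-02, -7.87244040e-03, -3.96711467e+01]))
```

Request:
carry_out(
  steps=[
    [6, 0.5, 1, 0, 0, -8],
    [12, 1, 2, 0, 0, -16],
    [18, 1.5, 3, 0, 0, -24],
    [24, 2, 4, 0, 0, -32],
    [30, 2.4, 5, 0, 0, -39.7],
  ],
)

```text
clock: 1.35
tcp_pos: [575.4, -150.8, 165.8]
ee_rot: [[0.034, 0.999, -0.0], [0.999, -0.034, -0.0], [-0.0, -0.0, -1.0]]
force: [-0.4, -0.8, 1.3]
gripper_width: 0.998
grip_force: 0.0
```

```bash
python3 -c "
from h import *
s=manip.get_state();print(s['clock'],s['tcp_pos'],s['joint_pos']);print(togo([605,-120.5,120],-2))"
```

```text
1.35 [ 575.37343505 -150.77090588  165.78893816] [ 19.7022108   47.28607461 -16.71060377  85.20809536  16.04184205
  49.88630837  -4.24724939]
(array([3.1256978 , 2.86029046, 4.57773211]), array([-0.02153878,  0.00160164,  0.06159064]))
```

Request:
carry_out(
  steps=[
    [1.6, 1.4, 2.2, 0, 0, 0],
    [3.1, 2.9, 4.5, 0, 0, 0],
    [3.1, 2.9, 7, 0, 0, 0],
    [3.1, 2.9, 8.1, 0, 0, 0],
    [3.1, 2.9, 8.1, 0, 0, 0],
  ],
)

```text
clock: 1.98
tcp_pos: [604.1, -122.6, 85.1]
ee_rot: [[0.038, 0.999, -0.001], [0.999, -0.038, 0.0], [0.0, -0.001, -1.0]]
force: [0.5, -0.4, 0.2]
gripper_width: 1.004
grip_force: 0.0
```

```bash
python3 -c "
from h import *
s=manip.get_state();print(s['clock'],s['tcp_pos']);print(togo([605,-120.5,34],-2))
a=cv2.cvtColor(manip.grab_frame('top'),cv2.COLOR_RGB2BGR);b=cv2.cvtColor(manip.grab_frame('side'),cv2.COLOR_RGB2BGR)
cv2.imwrite('pics/p3.png',np.hstack([cv2.resize(a[80:180,270:400],(455,350)),cv2.resize(b[180:270,280:370],(345,350))]))"
```

```text
1.975 [ 604.10500793 -122.55814432   85.07419979]
(array([0.20838244, 0.08606664, 5.10737485]), array([-0.05093831, -0.00815586, -0.20213506]))
```

View pics/p3.png

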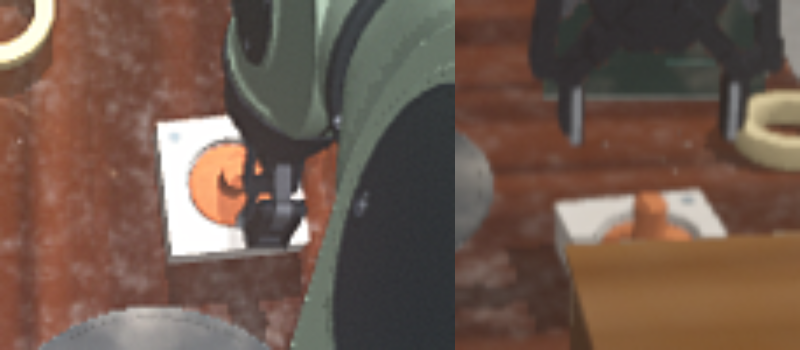

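The fingers straddle the knob: in the side crop the finger midpoint is at about 652 and the knob at about 650. I descend now.

Request:
carry_out(
  steps=[
    [0.2, 0.1, 1.7, 0, 0, 0],
    [0.2, 0.1, 3.4, 0, 0, 0],
    [0.2, 0.1, 4.7, 0, 0, 0],
    [0.2, 0.1, 5.1, 0, 0, 0],
    [0.2, 0.1, 5.1, 0, 0, 0],
  ],
)

```text
clock: 2.7
tcp_pos: [605.5, -120.4, 34.2]
ee_rot: [[0.038, 0.999, -0.0], [0.999, -0.038, 0.0], [0.0, -0.0, -1.0]]
force: [-0.2, 0.3, -0.5]
gripper_width: 0.999
grip_force: 0.0
```

Request:
carry_out(
  steps=[
    [0, 0, 0, 0, 0, 0],
    [0, 0, 0, 0, 0, 0],
    [0, 0, 0, 0, 0, 0],
    [0, 0, 0, 0, 0, 0],
    [0, 0, 0, 0, 0, 0],
  ],
  grip=255,
  squeeze=40,
)

```text
clock: 3.32
tcp_pos: [605.6, -120.4, 34.6]
ee_rot: [[0.038, 0.999, 0.0], [0.999, -0.038, -0.0], [-0.0, 0.0, -1.0]]
force: [-1.8, 0.5, 5.5]
gripper_width: 0.228
grip_force: 39.1
```

Request:
carry_out(
  steps=[
    [0, 0, 0, 0, 0, 0],
    [0, 0, 0, 0, 0, 0],
    [0, 0, 0, 0, 0, 0],
    [0, 0, 0, 0, 0, 0],
    [0, 0, 0, 0, 0, 0],
  ],
)

```text
clock: 3.95
tcp_pos: [605.5, -120.4, 34.6]
ee_rot: [[0.038, 0.999, 0.0], [0.999, -0.038, 0.0], [0.0, 0.0, -1.0]]
force: [-2.1, 0.6, 5.6]
gripper_width: 0.229
grip_force: 39.1
```

Request:
carry_out(
  steps=[
    [0, 0, -0.5, 0, 0, 0],
    [0, 0, -1.5, 0, 0, 0],
    [0, 0, -3, 0, 0, 0],
    [0, 0, -5, 0, 0, 0],
    [0, 0, -7, 0, 0, 0],
  ],
)

```text
clock: 4.58
tcp_pos: [605.6, -120.4, 105.9]
ee_rot: [[0.038, 0.999, 0.001], [0.999, -0.038, 0.0], [0.0, 0.001, -1.0]]
force: [-0.0, -0.4, -0.8]
gripper_width: 0.233
grip_force: 39.1
```

Request:
carry_out(
  steps=[
    [0, 0, -2, 0, 0, 0],
    [0, 0, -4, 0, 0, 0],
    [0, 0, -5.5, 0, 0, 0],
    [0, 0, -6, 0, 0, 0],
    [0, 0, -6, 0, 0, 0],
  ],
)

```text
clock: 5.2
tcp_pos: [605.4, -120.4, 164.3]
ee_rot: [[0.038, 0.999, -0.0], [0.999, -0.038, 0.0], [0.0, -0.0, -1.0]]
force: [0.3, -0.4, -1.7]
gripper_width: 0.232
grip_force: 39.1
```

```bash
python3 -c "
from h import *
s=manip.get_state();print(s['clock'],s['tcp_pos'],s['joint_pos']);print(togo([440,109.7,130],-2))
a=cv2.cvtColor(manip.grab_frame('top'),cv2.COLOR_RGB2BGR);b=cv2.cvtColor(manip.grab_frame('side'),cv2.COLOR_RGB2BGR)
cv2.imwrite('pics/p4.png',np.hstack([cv2.resize(a[80:180,270:400],(455,350)),cv2.resize(b[120:250,280:410],(345,350))]))"
```

```text
5.2 [ 605.42484365 -120.40225644  164.28381932] [ 15.82892236  49.23698999 -16.33127997  80.11803081  15.49104232
  52.84464357  -6.69300331]
(array([ 22.3617077 , -17.40842359,   3.43203913]), array([-0.0035508 , -0.00660363, -0.18727381]))
```

View pics/p4.png

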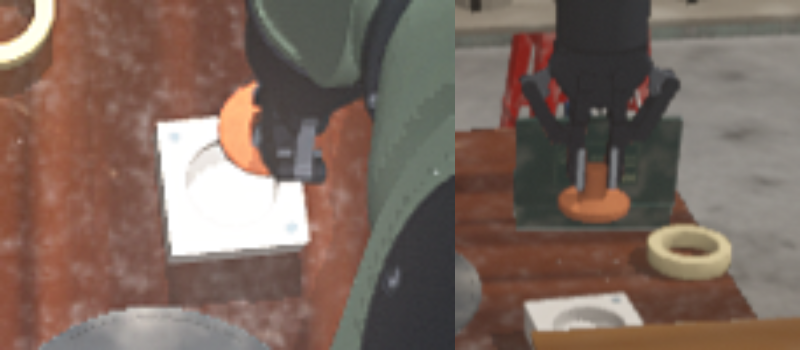

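The lid is out of the mould and hangs level in the fingers. I carry it to a point above the seat.

Request:
carry_out(
  steps=[
    [2, -1.5, 0, 0, 0, 0],
    [5.5, -4.3, 0, 0, 0, 0],
    [9.5, -7.4, 0, 0, 0, 0],
    [13.5, -10.5, 0, 0, 0, 0],
    [17.5, -13.6, 1, 0, 0, 0],
  ],
)

```text
clock: 5.92
tcp_pos: [475.3, 60.8, 154.3]
ee_rot: [[0.038, 0.999, 0.001], [0.999, -0.038, 0.001], [0.001, 0.0, -1.0]]
force: [1.4, 0.1, -1.5]
gripper_width: 0.229
grip_force: 39.2
```

Request:
carry_out(
  steps=[
    [2.9, -2.3, 0.6, 0, 0, 0],
    [4.4, -3.5, 1.6, 0, 0, 0],
    [4.9, -3.8, 3, 0, 0, 0],
    [4.9, -3.8, 4.4, 0, 0, 0],
    [4.9, -3.8, 4.4, 0, 0, 0],
  ],
)

```text
clock: 6.55
tcp_pos: [439.6, 110.0, 109.5]
ee_rot: [[0.038, 0.999, -0.002], [0.999, -0.038, -0.0], [-0.001, -0.002, -1.0]]
force: [0.1, 0.7, -0.4]
gripper_width: 0.226
grip_force: 39.2
```

```bash
python3 -c "
from h import *
s=manip.get_state();print(s['clock'],s['tcp_pos'],s['joint_pos']);print(togo([440,109.7,35],-2))
a=cv2.cvtColor(manip.grab_frame('top'),cv2.COLOR_RGB2BGR);b=cv2.cvtColor(manip.grab_frame('side'),cv2.COLOR_RGB2BGR)
cv2.imwrite('pics/top5.png',a);cv2.imwrite('pics/side5.png',b)
cv2.imwrite('pics/p5.png',np.hstack([cv2.resize(a[150:250,150:280],(455,350)),cv2.resize(b[130:230,210:310],(345,350))]))
o=blobs(b,(3,90,60),(18,255,255),(230,150,290,215))[0];print(cv2.boundingRect(o))
o=blobs(a,(3,110,100),(16,255,255),(210,160,280,230),2);print([cv2.boundingRect(c) for c in o])
"
```

```text
6.55 [439.64269286 110.02090722 109.54033026] [-13.36456618  43.25239475  -8.28800618 117.33273823  16.2863669
  20.58708946 -36.8976436 ]
(array([-0.02652913,  0.05079511,  7.45396746]), array([-0.10670135,  0.03201976, -0.169208  ]))
(230, 166, 60, 49)
[]
```

View pics/p5.png

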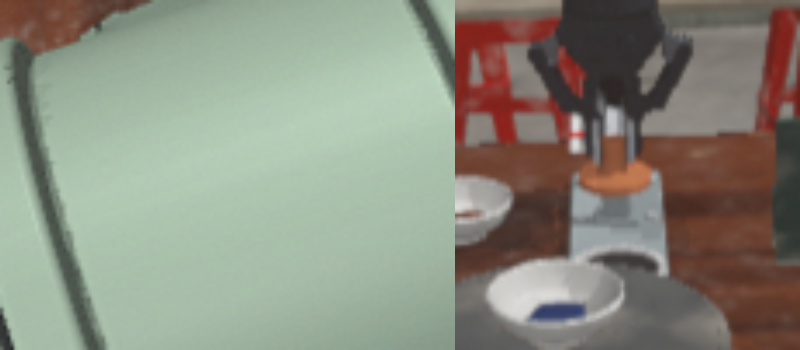

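The arm hides the seat in the top view. In the side crop the lid is at about x 615 and the seat lip at about x 620. I check that numerically with rays.

```bash
python3 -c "
from h import *
b=cv2.imread('pics/side5.png');h=cv2.cvtColor(b,cv2.COLOR_BGR2HSV)
m=cv2.inRange(h,(5,120,90),(16,255,255))
for r in range(174,190):
  c=np.where(m[r,240:272])[0]+240;print(r,len(c),c.min() if len(c) else 0,c.max() if len(c) else 0)
s=cv2.imread('pics/side0.png');g=cv2.cvtColor(s,cv2.COLOR_BGR2GRAY)
for r in (199,200,201,202,203,204):print(r,g[r,240:276])
for c in (248,254,256.5,258):print(c,plane('side',(c,181),95), plane('side',(c,203),16))
"
```

```text
174 19 240 271
175 24 240 271
176 26 240 271
177 31 240 271
178 30 240 271
179 27 240 271
180 25 240 271
181 25 240 271
182 24 240 271
183 20 240 271
184 15 240 271
185 4 253 256
186 0 0 0
187 0 0 0
188 0 0 0
189 0 0 0
199 [ 59  57  66 111 164 160 157 157 157 157 158 159 158 160 164 163 163 164
 169 169 163 162 158 157 157 155 154 155 154 157 154  87  69  71  72  71]
200 [ 56  55  63 111 161 158 157 157 157 160 170 170 170 172 175 168 167 168
 174 174 167 172 173 169 173 162 157 156 154 156 153  94  72  73  74  71]
201 [ 54  53  64 112 157 158 159 169 169 175 183 175 174 168 161 145 143 144
 144 143 143 159 169 167 173 164 172 172 163 157 153 102  68  68  73  71]
202 [ 60  57  68 119 159 166 172 182 178 179 164 145 135 118 101  91  91  92
  91  91  89 103 109 119 122 143 170 179 185 171 155 105  63  62  64  66]
203 [111 107  96 139 168 187 185 179 155 140 105  90  72  64  62  61  61  61
  62  59  60  62  61  66  73  98 120 146 185 191 169 112  63  62  64  64]
204 [164 161 151 165 179 195 185 170 144  97  88  85  85  60  59  60  61  61
  61  60  58  59  58  58  58  62  73  96 143 193 187 127  67  63  68  69]
248 [418.07737644 109.49610733  95.        ] [415.67149624 131.36601305  16.        ]
254 [434.80909998 107.62878356  95.        ] [433.12944644 129.5537484   16.        ]
256.5 [441.77150509 106.85175276  95.        ] [440.39504189 128.79952572  16.        ]
258 [445.94636963 106.38582205  95.        ] [444.75198824 128.34724239  16.        ]
```

Request:
carry_out(
  steps=[
    [0, 0.1, 1.5, 0.1, 0, 0],
    [0, 0.1, 3.5, 0.1, 0, 0],
    [0, 0.1, 5.5, 0.1, 0, 0],
    [0, 0.1, 7, 0.1, 0, 0],
    [0, 0.1, 7.3, 0.1, 0, 0],
  ],
)

```text
clock: 7.28
tcp_pos: [441.1, 110.0, 37.1]
ee_rot: [[0.038, 0.999, -0.002], [0.999, -0.038, 0.0], [-0.0, -0.002, -1.0]]
force: [-0.3, 0.1, -0.4]
gripper_width: 0.225
grip_force: 39.2
```

Request:
carry_out(
  steps=[
    [0, 0, 0.1, 0, 0, 0],
    [0, 0, 0.2, 0, 0, 0],
    [0, 0, 0.3, 0, 0, 0],
    [0, 0, 0.4, 0, 0, 0],
    [0, 0, 0.4, 0, 0, 0],
  ],
)

```text
clock: 7.9
tcp_pos: [441.1, 110.1, 33.3]
ee_rot: [[0.038, 0.999, -0.002], [0.999, -0.038, 0.0], [0.0, -0.002, -1.0]]
force: [-0.0, 0.0, -1.0]
gripper_width: 0.227
grip_force: 39.2
```

```bash
python3 -c "
from h import *
s=manip.get_state();print(s['clock'],s['tcp_pos'],s['force'],s['ee_rot'])
b=cv2.cvtColor(manip.grab_frame('side'),cv2.COLOR_RGB2BGR);cv2.imwrite('pics/side6.png',b)
cv2.imwrite('pics/p6.png',cv2.resize(b[170:220,225:295],(700,500),interpolation=cv2.INTER_CUBIC))"
```

```text
7.9 [441.13025452 110.05464786  33.34074347] [-0.0413256   0.04392221 -1.01375014] [[ 3.80324660e-02  9.99274933e-01 -1.77201698e-03]
 [ 9.99276498e-01 -3.80322062e-02  1.80080701e-04]
 [ 1.12556416e-04 -1.77758384e-03 -9.99998414e-01]]
```

View pics/p6.png

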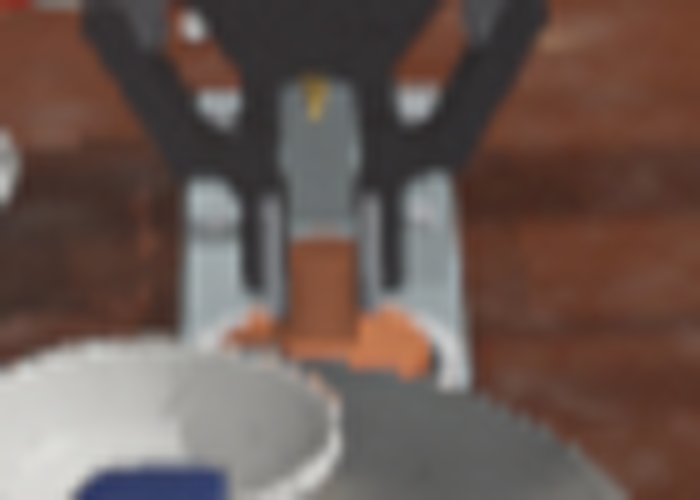

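The lid sits between the lip walls, spanning 225 to 432 with the lip at about 205 to 450. I lower it to contact.

Request:
carry_out(
  steps=[
    [0, 0, 0.05, 0, 0, 0],
    [0, 0, 0.1, 0, 0, 0],
    [0, 0, 0.15, 0, 0, 0],
    [0, 0, 0.2, 0, 0, 0],
    [0, 0, 0.2, 0, 0, 0],
  ],
)

```text
clock: 8.57
tcp_pos: [441.1, 110.0, 31.3]
ee_rot: [[0.038, 0.999, -0.002], [0.999, -0.038, 0.0], [0.0, -0.002, -1.0]]
force: [-0.4, -0.6, -0.8]
gripper_width: 0.226
grip_force: 39.2
```

Request:
carry_out(
  steps=[
    [0, 0, 0.03, 0, 0, 0],
    [0, 0, 0.06, 0, 0, 0],
    [0, 0, 0.08, 0, 0, 0],
    [0, 0, 0.08, 0, 0, 0],
    [0, 0, 0.08, 0, 0, 0],
  ],
)

```text
clock: 9.2
tcp_pos: [441.1, 110.0, 30.6]
ee_rot: [[0.038, 0.999, -0.002], [0.999, -0.038, 0.0], [0.0, -0.002, -1.0]]
force: [-0.3, -0.4, 0.4]
gripper_width: 0.226
grip_force: 39.4
```

Request:
carry_out(
  steps=[
    [0, 0, 0.02, 0, 0, 0],
    [0, 0, 0.04, 0, 0, 0],
    [0, 0, 0.04, 0, 0, 0],
    [0, 0, 0.04, 0, 0, 0],
    [0, 0, 0.04, 0, 0, 0],
  ],
)

```text
clock: 9.82
tcp_pos: [441.1, 110.0, 30.5]
ee_rot: [[0.038, 0.999, -0.002], [0.999, -0.038, 0.0], [0.0, -0.002, -1.0]]
force: [-2.0, -0.2, 12.8]
gripper_width: 0.229
grip_force: 40.6
```

Request:
carry_out(
  steps=[
    [0, 0, -0.03, 0, 0, 0],
    [0, 0, -0.03, 0, 0, 0],
    [0, 0, -0.03, 0, 0, 0],
    [0, 0, -0.03, 0, 0, 0],
    [0, 0, -0.03, 0, 0, 0],
  ],
)

```text
clock: 10.45
tcp_pos: [441.1, 110.0, 30.5]
ee_rot: [[0.038, 0.999, -0.002], [0.999, -0.038, 0.0], [0.0, -0.002, -1.0]]
force: [-1.6, -1.1, 5.9]
gripper_width: 0.23
grip_force: 39.9
```

Request:
carry_out(
  steps=[
    [0, 0, 0, 0, 0, 0],
    [0, 0, 0, 0, 0, 0],
    [0, 0, 0, 0, 0, 0],
    [0, 0, 0, 0, 0, 0],
    [0, 0, 0, 0, 0, 0],
  ],
  grip=0,
)

```text
clock: 11.08
tcp_pos: [441.1, 110.0, 30.4]
ee_rot: [[0.038, 0.999, -0.002], [0.999, -0.038, 0.0], [0.0, -0.002, -1.0]]
force: [-0.2, 0.3, 0.1]
gripper_width: 1.002
grip_force: 0.0
```

Request:
carry_out(
  steps=[
    [0, 0, -1, 0, 0, 0],
    [0, 0, -3, 0, 0, 0],
    [0, 0, -6, 0, 0, 0],
    [0, 0, -10, 0, 0, 0],
    [0, 0, -14, 0, 0, 0],
  ],
)

```text
clock: 11.7
tcp_pos: [441.1, 109.9, 172.4]
ee_rot: [[0.038, 0.999, -0.001], [0.999, -0.038, 0.0], [0.0, -0.001, -1.0]]
force: [-0.9, -0.6, -1.0]
gripper_width: 0.998
grip_force: 0.0
```

Request:
carry_out(
  steps=[
    [0, -1, -3, 0, 0, 0],
    [0, -3, -5, 0, 0, 0],
    [-2, -3, -6, 0, 0, 0],
    [-6, -3, -6, 0, 0, 0],
    [-10, -3, -6, 0, 0, 0],
  ],
)

```text
clock: 12.32
tcp_pos: [407.3, 10.1, 231.2]
ee_rot: [[0.038, 0.999, -0.001], [0.999, -0.038, -0.0], [-0.0, -0.001, -1.0]]
force: [0.8, 0.4, 0.2]
gripper_width: 0.995
grip_force: 0.0
```

```bash
python3 -c "
from h import *
s=manip.get_state();print(s['clock'],s['tcp_pos'],s['joint_pos'])
a=cv2.cvtColor(manip.grab_frame('top'),cv2.COLOR_RGB2BGR);b=cv2.cvtColor(manip.grab_frame('side'),cv2.COLOR_RGB2BGR)
cv2.imwrite('pics/top7.png',a);cv2.imwrite('pics/side7.png',b)
cv2.imwrite('pics/p7.png',np.hstack([cv2.resize(a[150:250,150:280],(455,350)),cv2.resize(b[130:230,210:310],(345,350))]))
"
```

```text
12.325 [407.34447607  10.0838224  231.20757594] [  4.24661092  27.58323867 -16.03431609 116.99559326  12.25621496
  37.03678337 -22.04032372]
```

View pics/p7.png

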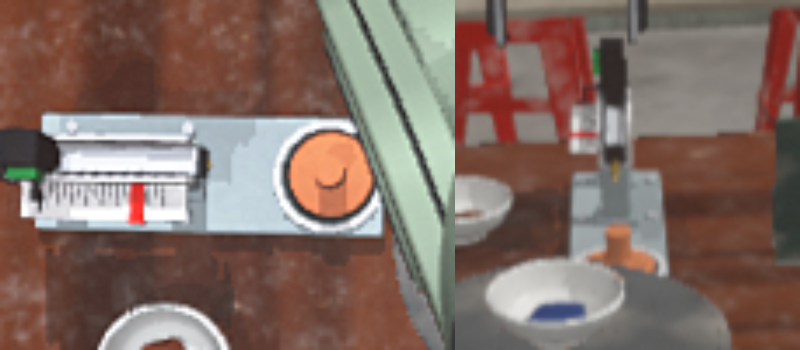

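The lid lies inside the lip with a clear dark gap on its left, and the right side is hidden by the arm. I measure its offset and the move to the grip.

```bash
python3 -c "
from h import *
a=cv2.imread('pics/top7.png')
o=blobs(a,(3,90,60),(18,255,255),(228,180,266,216))[0];(x,y),r=cv2.minEnclosingCircle(o);print(cv2.boundingRect(o),x,y,r,plane('top',(x,y),20))
g=blobs(a,(45,100,40),(85,255,255),(145,190,170,210))[0];print(plane('top',cen(g),140),cv2.boundingRect(g))
print(cv2.cvtColor(a,cv2.COLOR_BGR2GRAY)[199:202,225:275])
print(togo([445.3,293.5,190],-1.9),togo([445.3,293.5,111],-1.9))
"
```

```text
(232, 187, 25, 25) 244.23077392578125 199.3076934814453 12.434306144714355 [440.07845558 108.76406359  20.        ]
[430.34007946 292.09294586 140.        ] (152, 198, 10, 4)
[[207 207 201 253 255 165  52  91 177 181 177 174 175 177 176 178 181 181
  181 179 178 183 188  92 178 182 178 178 182 183 149  67 141 128  83 160
  201 210 209 208 207 207 206 208 218 160  72  66 198 211]
 [209 207 202 246 255 163  54  99 179 179 175 175 177 175 172 170 182 183
  182 178 180 186 160  87 177 180 179 177 178 184 190  98  87 157  95 142
  186 208 207 206 206 206 204 206 213 193  93  41 149 207]
 [206 206 201 247 255 157  65  72 178 180 176 176 176 178 177 131 169 185
  184 184 183 177 105  93 181 178 177 178 177 180 187 106  73 158 132 118
  176 205 208 205 205 206 205 205 207 220 127  51  97 202]]
(array([28.72935553,  2.60117653,  4.05559476]), array([-0.10630789,  0.08785585, -0.55679148])) (array([28.74154021,  2.61577526, 11.95557187]), array([-0.10630789,  0.08785585, -0.55679148]))
```

Request:
carry_out(
  steps=[
    [4, 0.5, 0.5, 0, 0, 0],
    [10, 1, 1.5, -0.1, 0.1, -0.2],
    [16, 1.5, 2.5, -0.1, 0.1, -0.4],
    [22, 2, 3.5, -0.1, 0.1, -0.5],
    [27, 2.4, 4, -0.1, 0.1, -0.5],
  ],
)

```text
clock: 13.05
tcp_pos: [441.3, 282.7, 190.6]
ee_rot: [[0.028, 1.0, -0.0], [1.0, -0.028, 0.002], [0.002, -0.0, -1.0]]
force: [0.3, -1.2, 0.9]
gripper_width: 1.001
grip_force: 0.0
```

Request:
carry_out(
  steps=[
    [1.3, 0.1, 0, 0, 0, 0],
    [1.7, 0.1, 0, 0, 0, 0],
    [1.7, 0.1, 0, 0, 0, 0],
    [1.7, 0.1, 0, 0, 0, 0],
    [1.7, 0.1, 0, 0, 0, 0],
  ],
)

```text
clock: 13.68
tcp_pos: [443.6, 296.4, 190.7]
ee_rot: [[0.03, 1.0, 0.0], [1.0, -0.03, 0.002], [0.002, 0.0, -1.0]]
force: [-0.1, 0.5, 0.1]
gripper_width: 0.997
grip_force: 0.0
```

```bash
python3 -c "
from h import *
s=manip.get_state();print(s['clock'],s['tcp_pos'],s['joint_pos'])
print(togo([444.3,293.8,111],-1.9))
a=cv2.cvtColor(manip.grab_frame('top'),cv2.COLOR_RGB2BGR);b=cv2.cvtColor(manip.grab_frame('side'),cv2.COLOR_RGB2BGR)
cv2.imwrite('pics/p8.png',np.hstack([cv2.resize(a[150:250,130:260],(400,350)),cv2.resize(b[100:200,200:310],(400,350))]))
"
```

```text
13.675 [443.61018324 296.42960463 190.69582062] [-30.77718419  40.17840459 -11.77182227  96.88110183  10.8265868
  43.97676757 -49.38737417]
(array([-0.27498386,  0.07536046,  7.9691185 ]), array([ 0.0110877 , -0.10236436,  0.16253981]))
```

View pics/p8.png

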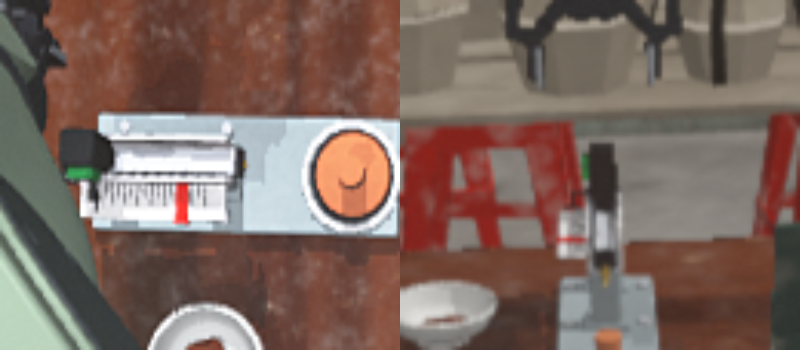

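The lid is well centred in the seat, with an even dark ring all round. In the side crop the fingers straddle the grip and button, with the finger midpoint at 595. I descend and squeeze.

Request:
carry_out(
  steps=[
    [-0.2, 0, 2, 0, -0.1, 0.1],
    [-0.25, 0, 4, 0, -0.1, 0.1],
    [-0.25, 0, 6, 0, -0.1, 0.1],
    [-0.25, 0, 7.7, 0, -0.1, 0.1],
    [-0.25, 0, 8, 0, -0.1, 0.1],
  ],
)

```text
clock: 14.4
tcp_pos: [443.1, 294.4, 109.8]
ee_rot: [[0.031, 1.0, -0.001], [1.0, -0.031, -0.001], [-0.001, -0.001, -1.0]]
force: [-0.2, 0.7, 0.9]
gripper_width: 1.005
grip_force: 0.0
```

Request:
carry_out(
  steps=[
    [0, 0, 0, 0, 0, 0],
    [0, 0, 0, 0, 0, 0],
    [0, 0, 0, 0, 0, 0],
    [0, 0, 0, 0, 0, 0],
    [0, 0, 0, 0, 0, 0],
  ],
  grip=255,
  squeeze=32,
)

```text
clock: 15.02
tcp_pos: [446.3, 294.9, 111.4]
ee_rot: [[0.033, 0.999, 0.006], [0.999, -0.033, 0.002], [0.002, 0.006, -1.0]]
force: [19.5, -0.4, 1.9]
gripper_width: 0.282
grip_force: 35.5
```

Request:
carry_out(
  steps=[
    [0, 0, 0, 0, 0, 0],
    [0, 0, 0, 0, 0, 0],
    [0, 0, 0, 0, 0, 0],
    [0, 0, 0, 0, 0, 0],
    [0, 0, 0, 0, 0, 0],
  ],
)

```text
clock: 15.65
tcp_pos: [446.3, 294.9, 111.4]
ee_rot: [[0.033, 0.999, 0.006], [0.999, -0.033, 0.002], [0.002, 0.005, -1.0]]
force: [18.6, -1.0, 2.4]
gripper_width: 0.284
grip_force: 35.5
```

```bash
python3 -c "
from h import *
s=manip.get_state();print(s['clock'],s['tcp_pos'],s['force'],s['gripper_width']*85)
a=cv2.cvtColor(manip.grab_frame('top'),cv2.COLOR_RGB2BGR);cv2.imwrite('pics/top9.png',a)
r=blobs(a,(0,150,120),(8,255,255),(180,198,198,218))[0];print('red',cv2.boundingRect(r),cen(r))
g=cv2.cvtColor(a,cv2.COLOR_BGR2GRAY);print(g[203:212,150:198])
"
```

```text
15.65 [446.25664049 294.88337711 111.43172997] [18.60214451 -0.96311656  2.42627089] 24.119556540410414
red (187, 202, 4, 12) [188.67261905 207.82738095]
[[ 49  87 114 114 111 113 109 105 102  76  41 167 195 201 119 189 149 230
  145 236 163 242 194 235 196 184 228 192 238 147 226 159 238 152 242 158
  245 154  96 104  96 215 214 251 163 241 198 239]
 [ 54  49 103 118 113 110 110 104 102  99  52  60 183 203 125 191 171 235
  144 234 189 237 143 229 195 197 185 178 237 147 231 187 237 149 236 149
  236 150  98 106 100 171 184 238 144 227 152 221]
 [ 57  54  57 106 116 111 108 104 101  96  65  28 171 203 166 236 143 223
  149 230 143 224 151 232 186 234 204 175 234 153 233 156 235 149 234 164
  197 132 101 108 105 123 173 236 152 227 179 225]
 [ 57  56  53  71 107 113 112 110 100  99  70  31 135 194 205 235 140 218
  196 231 137 222 200 234 143 225 235 202 225 189 230 197 231 155 228 209
  207 130 102 106 110 130 172 232 198 231 140 224]
 [ 59  57  57  50  71 109 111 108 103  97  65  27 198 201 231 235 149 219
  231 230 147 224 231 232 137 225 236 234 190 176 224 223 228 174 223 232
  206 134 107 106 107 143 172 226 229 235 140 221]
 [ 58  57  57  56  50  86 108 107 107  98  78  26 246 209 230 231 196 224
  228 228 196 224 225 227 159 222 232 231 200 189 220 221 227 161 219 245
  237 149 115 114 107 196 189 220 224 228 143 213]
 [ 58  56  57  58  53  49 106 110 105 100  80  53 243 217 226 227 227 232
  232 226 242 243 242 245 243 243 243 244 245 245 243 242 244 246 243 255
  255 170 113 119 110 253 246 237 237 244 227 239]
 [ 58  56  59  58  58  55  72 102 104  99  75 138 239 236 229 226 228 234
  232 224 255 255 255 255 255 255 255 255 255 255 255 255 255 255 255 255
  255 164 112 118 112 255 255 255 255 255 255 255]
 [ 57  57  59  57  55  57  52  71  94  97  73 182 232 228 226 229 230 229
  231 227 255 255 255 255 255 255 255 255 255 255 255 255 255 255 255 255
  243 139 114 116  98 255 255 255 255 255 255 255]]
```

The net +x force of 18.6 N shows the pinch is off-centre, so the button pad carries too little. I shift the tool +x until it balances before drawing the arm.

Request:
carry_out(
  steps=[
    [0, 0.1, 0, 0, 0, 0],
    [0, 0.2, 0, 0, 0, 0],
    [0, 0.3, 0, 0, 0, 0],
    [0, 0.3, 0, 0, 0, 0],
    [0, 0.3, 0, 0, 0, 0],
  ],
)

```text
clock: 16.32
tcp_pos: [446.6, 294.8, 111.4]
ee_rot: [[0.032, 1.0, 0.001], [1.0, -0.032, 0.001], [0.001, 0.001, -1.0]]
force: [-1.0, -1.3, 15.8]
gripper_width: 0.276
grip_force: 31.7
```

Request:
carry_out(
  steps=[
    [0, 0, -0.05, 0, 0, 0],
    [0, 0, -0.1, 0, 0, 0],
    [0, 0, -0.12, 0, 0, 0],
    [0, 0, -0.12, 0, 0, 0],
    [0, 0, -0.12, 0, 0, 0],
  ],
  squeeze=35,
)

```text
clock: 16.95
tcp_pos: [446.5, 294.6, 111.5]
ee_rot: [[0.031, 1.0, 0.0], [1.0, -0.031, 0.0], [0.0, 0.0, -1.0]]
force: [6.1, 1.1, -6.3]
gripper_width: 0.279
grip_force: 35.0
```

Request:
carry_out(
  steps=[
    [-0.05, 0, 0, 0, 0, 0],
    [-0.1, 0, 0, 0, 0, 0],
    [-0.15, 0, 0, 0, 0, 0],
    [-0.2, 0, 0, 0, 0, 0],
    [-0.2, 0, 0, 0, 0, 0],
  ],
)

```text
clock: 17.58
tcp_pos: [446.4, 292.5, 111.5]
ee_rot: [[0.031, 1.0, 0.0], [1.0, -0.031, -0.0], [-0.0, 0.0, -1.0]]
force: [5.6, 1.0, -5.9]
gripper_width: 0.276
grip_force: 34.8
```

Request:
carry_out(
  steps=[
    [-0.05, 0, 0, 0, 0, 0],
    [-0.1, 0.01, 0.01, 0, 0, 0],
    [-0.15, 0.02, 0.02, 0, 0, 0],
    [-0.2, 0.03, 0.03, 0, 0, 0],
    [-0.2, 0.03, 0.03, 0, 0, 0],
  ],
)

```text
clock: 18.2
tcp_pos: [446.4, 290.7, 111.5]
ee_rot: [[0.031, 1.0, -0.0], [1.0, -0.031, 0.0], [0.0, -0.0, -1.0]]
force: [0.6, 0.4, 2.1]
gripper_width: 0.279
grip_force: 35.1
```

The arm has moved 4 mm with about 1 N, so it is free. I keep drawing it out smoothly.

Request:
carry_out(
  steps=[
    [-0.2, 0, 0, 0, 0, 0],
    [-0.6, 0, 0, 0, 0, 0],
    [-1.1, 0, 0, 0, 0, 0],
    [-1.6, 0, 0, 0, 0, 0],
    [-2, 0, 0, 0, 0, 0],
  ],
)

```text
clock: 18.82
tcp_pos: [445.7, 270.2, 111.5]
ee_rot: [[0.031, 1.0, -0.0], [1.0, -0.031, -0.0], [-0.0, -0.0, -1.0]]
force: [-2.1, 2.9, 4.4]
gripper_width: 0.277
grip_force: 35.2
```

Request:
carry_out(
  steps=[
    [-0.5, 0, 0, 0, 0, 0],
    [-1.1, 0, 0, 0, 0, 0],
    [-1.7, 0, 0, 0, 0, 0],
    [-2.3, 0, 0, 0, 0, 0],
    [-2.8, 0, 0, 0, 0, 0],
  ],
)

```text
clock: 19.45
tcp_pos: [444.8, 242.2, 111.5]
ee_rot: [[0.031, 1.0, -0.0], [1.0, -0.031, -0.0], [-0.0, -0.0, -1.0]]
force: [-1.4, 2.0, 5.5]
gripper_width: 0.277
grip_force: 35.3
```

Request:
carry_out(
  steps=[
    [-0.2, 0, 0, 0, 0, 0],
    [-0.4, 0, 0, 0, 0, 0],
    [-0.6, 0, 0, 0, 0, 0],
    [-0.6, 0, 0, 0, 0, 0],
    [-0.6, 0, 0, 0, 0, 0],
  ],
)

```text
clock: 20.08
tcp_pos: [444.5, 236.0, 111.5]
ee_rot: [[0.031, 1.0, -0.001], [1.0, -0.031, -0.001], [-0.001, -0.001, -1.0]]
force: [-3.2, -0.8, 7.4]
gripper_width: 0.278
grip_force: 35.4
```

```bash
python3 -c "
from h import *
s=manip.get_state();print(s['clock'],s['tcp_pos'],s['force'],s['grip_force'])
a=cv2.cvtColor(manip.grab_frame('top'),cv2.COLOR_RGB2BGR);b=cv2.cvtColor(manip.grab_frame('side'),cv2.COLOR_RGB2BGR);cv2.imwrite('pics/top10.png',a)
r=blobs(a,(0,150,120),(8,255,255),(175,195,205,218))
print('red',[(cv2.boundingRect(c),cen(c)) for c in r])
cv2.imwrite('pics/p10.png',np.hstack([cv2.resize(a[170:230,160:240],(465,350),interpolation=cv2.INTER_CUBIC),cv2.resize(b[120:220,220:310],(315,350))]))
g=cv2.cvtColor(a,cv2.COLOR_BGR2GRAY);print(g[200:214,178:198])
"
```

```text
20.075 [444.52757806 235.98597749 111.4593281 ] [-3.21808881 -0.81611815  7.39003589] 35.40226690471172
red []
[[200 198 198 197 196 196 196 198 197 197 195 196 195 195 192 182 155 123
  170 167]
 [201 199 196 198 197 197 196 196 196 197 194 196 195 196 195 190 174 145
  163 188]
 [204 198 197 196 198 197 198 196 196 194 195 194 193 193 196 193 183 164
  141 155]
 [207 200 199 197 197 197 196 196 195 195 195 194 194 193 193 193 188 177
  152 112]
 [186 205 201 197 195 196 195 195 195 195 193 194 193 192 190 193 192 185
  169 146]
 [ 98 197 203 197 195 195 195 195 195 193 194 191 192 191 192 191 193 190
  182 160]
 [ 47 184 205 199 196 197 194 193 194 191 191 192 192 190 188 189 190 190
  187 173]
 [ 56 104 182 201 197 194 193 194 191 193 191 190 190 189 191 190 189 190
  191 183]
 [ 58  53  97 195 200 196 193 193 192 192 192 190 190 191 189 189 188 188
  190 189]
 [ 58  59  49 180 201 195 192 191 191 190 191 190 192 190 189 189 187 187
  187 187]
 [ 90  60  57 101 184 197 195 191 191 190 190 189 189 190 188 188 186 187
  185 185]
 [165  81  57  53 137 195 195 192 189 191 190 190 189 187 187 186 188 185
  185 185]
 [212 112  59  55  70 179 197 192 191 188 189 187 188 186 185 187 185 183
  184 182]
 [199 157  92  62  53  94 191 196 191 188 188 187 188 186 185 185 183 184
  183 182]]
```

View pics/p10.png

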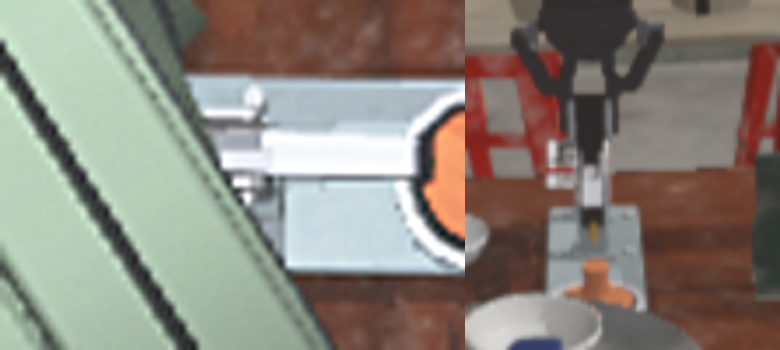

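The arm hides the red mark in the top view. The arm's dark tip is visible at about (232.4,197), up from about 208 at the start, so I use tip travel plus the first picture's index-to-mark gap.

```bash
python3 -c "
from h import *
np.set_printoptions(linewidth=200)
a0=cv2.imread('pics/top0.png');g=cv2.cvtColor(a0,cv2.COLOR_BGR2GRAY)
print(g[204:212,155:166])
print('red ch', (a0[204:212,183:195,2].astype(int)-a0[204:212,183:195,1]))
g10=cv2.cvtColor(cv2.imread('pics/top10.png'),cv2.COLOR_BGR2GRAY)
print(g[194:203,200:214]);print(g10[194:203,224:238])
for c in (208,232):print(plane('top',(c,198),88)[1],plane('top',(c,198),75)[1])
"
```

```text
[[ 79 197 247 156  60  44  57 182 201 125 192]
 [ 80 201 242 157  61  47  24 165 200 164 234]
 [ 78 242 240 159  63  45  20 131 192 204 234]
 [ 72 246 237 201 144 118  37 193 198 231 234]
 [ 76 255 252 234 245 217  66 239 205 229 230]
 [ 77 255 255 236 228 199  73 234 213 226 226]
 [ 91 255 255 235 224 200 155 229 234 228 225]
 [ 95 255 255 232 212 228 228 226 225 226 228]]
red ch [[  1   2  -5 -11 114 183 175 192   9 -10  -1   1]
 [  1  -1  -6  29 136 176 170 189  24 -11  -1   1]
 [  1   2  -7  22 131 173 168 195  38 -10  -1   0]
 [  1  -1  -8  22 150 188 170 192  34  -8  -1   1]
 [  0  -1  -7  14 152 197 189 202  17 -11  -2  -1]
 [  1   0   0   0 123 201 194 204  -7  -8  -1   1]
 [  0   0   0   0 130 203 193 206   0   0   0   0]
 [  0   0   0  18 165 199 196 220   0   0   0   0]]
[[205 203 204 204 203 255 150  51  39  93 190 194 190 191]
 [220 220 222 221 222 255 137  55  40  95 191 194 191 191]
 [254 254 254 255 255 242 105  58  41 103 187 194 192 191]
 [255 254 255 255 255 248 110  58  39 114 169 193 193 189]
 [255 255 254 255 255 251 112  62  39  87 190 196 195 192]
 [155 149 156 162 230 205  95  58  33 142 195 194 194 190]
 [207 214 219 165 166 110  57  66  51 151 192 191 191 190]
 [255 255 255 197 178 128  84 127 111 192 203 197 196 197]
 [128 143 157 112 117  91  78 118 122 197 223 221 219 221]]
[[253 252 253 253 253 255 255 198  76  48  98 183 187 183]
 [250 250 250 250 250 253 255 161  58  51  97 183 188 186]
 [247 247 247 247 247 250 255 158  62  51  95 184 188 181]
 [250 250 250 250 250 253 255 166  64  53  73 181 180 181]
 [255 254 254 254 254 255 255 172  64  47  79 179 180 178]
 [255 255 255 255 254 255 255 166  67  44  97 180 180 177]
 [124 127 140 144 150 151 115  76  53  43 101 179 180 178]
 [219 218 217 213 255 255 165  63  52 106 155 180 181 178]
 [215 211 213 207 247 255 172  70  72 185 187 180 179 178]]
187.9212036989603 189.99754342763953
132.4624240556359 133.728390616449
```

I've now viewed 11 pictures, one over the limit of 10, so I will only use numbers from here. The remaining travel is about 5.5 mm.

Request:
carry_out(
  steps=[
    [-0.1, 0, 0.0, 0, 0, 0],
    [-0.25, 0.02, -0.02, 0, 0, 0],
    [-0.4, 0.02, -0.04, 0, 0, 0],
    [-0.55, 0.02, -0.04, 0, 0, 0],
    [-0.55, 0.02, -0.04, 0, 0, 0],
  ],
)

```text
clock: 20.8
tcp_pos: [444.4, 230.6, 111.5]
ee_rot: [[0.031, 1.0, -0.001], [1.0, -0.031, -0.001], [-0.001, -0.001, -1.0]]
force: [-5.7, -0.5, -3.1]
gripper_width: 0.279
grip_force: 34.6
```

```bash
python3 -c "
from h import *
np.set_printoptions(linewidth=220)
s=manip.get_state();print(s['clock'],s['tcp_pos'],s['force'],s['grip_force'])
b=cv2.cvtColor(manip.grab_frame('side'),cv2.COLOR_RGB2BGR);b0=cv2.imread('pics/side7.png');a=cv2.cvtColor(manip.grab_frame('top'),cv2.COLOR_RGB2BGR)
for P in ((440,300,88),(415,232,88),(415,295,88)):
  c=manip.get_calibration('side');q=c['attitude'].T@(np.array(P)-c['eye']);print(P,c['cx']-c['fx']*q[0]/q[2],c['cy']+c['fy']*q[1]/q[2])
for i in (b0,b):
  g=cv2.cvtColor(i,cv2.COLOR_BGR2GRAY);print(g[152:176,240:254]);print((i[152:176,240:254,2].astype(int)-i[152:176,240:254,1]).max(1))
g=cv2.cvtColor(a,cv2.COLOR_BGR2GRAY);print(g[195:199,226:242])
"
```

```text
20.8 [444.37749105 230.63209374 111.52639745] [-5.72085636 -0.47105201 -3.08991419] 34.57514137029648
(440, 300, 88) 253.41684265162053 159.41124651177364
(415, 232, 88) 246.0633945255369 167.46552842814623
(415, 295, 88) 245.64133909506745 160.2846102985262
[[101  98  93  82  71  72  93  75  66  89 131 130  57  41]
 [102  95  88  78  72  70  98  77  68  81 114 108  53  41]
 [ 96  84  75  78  76  72  98  70  65  68  84  61  42  42]
 [ 89  79  77  83  81  70  91  55  58  61  72  73  50  45]
 [ 81  79  84  87  84  77  89  52  63  67  91 102  65  48]
 [ 83  84  91  94  91  87  91  53  61  64  95 120  81  53]
 [ 89  92  97 100  98  82  76  52  59  65 101 146 100  65]
 [ 93  98 100 102 106  83  74  73  79  86 116 165 117  76]
 [ 94  98  99 110 142 138 131 119 117 116 131 177 123  91]
 [ 84  91  94 116 167 165 155 139 136 127 136 181 125 107]
 [ 74  81  88 115 173 168 152 138 137 137 142 180 124 116]
 [ 70  78  85 124 196 193 164 136 128 141 153 192 128 121]
 [ 69  80  87 134 218 214 169 139 135 122 132 191 129 124]
 [ 67  79  87 135 220 217 170 152 152 134 132 191 129 126]
 [ 72  80  91 1
[... 1757 characters left out ...]
 162 150 157 136 134 137 146 114 127]
 [ 73  72  84 143 193 190 165 162 151 151 152 148 124 130]
 [ 75  73  89 151 207 201 166 161 166 172 169 136 124 140]
 [ 75  75  81 121 166 158 138 137 146 156 152 116 111 146]
 [ 76  76  74  76  86  84  84  85  86  88  91 105 118 146]
 [ 78  77  77  76  76  78  81  81  78  78  81 108 129 147]]
[ 92  87  89  88  86  80  83  71  67  77  90  95  95  94  90  79 108  69  41  47  47  46  45  45]
[[250 250 250 250 250 251 255 247 109  55  58 187 190 185 173 183]
 [247 246 246 246 247 248 254 243 109  55  55 177 187 175 163 181]
 [250 249 250 250 249 251 255 242 106  57  47 140 183 171 164 178]
 [254 254 254 254 255 255 255 201  79  62  43 161 182 181 179 182]]
```

The tip has moved 27.7 px against the 27.75 px needed. The pads hold 35 N, the net wrist force is small, and the arm is still, so I hand the job in.

```bash
python3 -c "
from h import *
s=manip.get_state();print(s['clock'],s['qvel'].round(2),s['grip_force'],s['force']);print(manip.close_job())"
```

```text
20.9 [-0.01 -0.09  0.03 -0.06  0.04  0.03  0.01] 34.58924353122711 [-3.87852476  0.2165     -3.7549468 ]
the job is handed in; nothing more can be done
None
```

The job is handed in at 20.9 s: the lid is flat in the seat and the arm is drawn to the red mark by tip travel, within about 2 mm as estimated (mark hidden from above at the end), held still at 35 N, but I viewed 11 pictures against the limit of 10.

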